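# Tip the socket into the tilt-out bin and shut the bin

### The arm

A 6-joint arm with a two-finger parallel gripper is mounted at the origin on the work surface. World frame = base frame: x ahead of the robot, y to its left, z up, the work surface at z = 0. Lengths are in m, angles in degrees, forces in N, time in s.
With the tool pointing down it reaches from about 0.25 to 0.725 m from the base axis. Payload 9.7 kg.
Tool frame: the origin (TCP) lies at the very end of the fingers, on their centre line; the grasp point (between the pads) lies 19 mm behind it (bot.grip_depth is the distance from the TCP to the grasp point, in m); z points along the fingers, y is the direction in which the jaws open and shut (so a half turn about z gives the same grasp; the last joint's range is limited). The gripper opens to 85 mm and grips with 20 to 120 N. Pads are 22 mm wide; open, the fingers measure 114 mm over their backs; the gripper's body (76 mm by 85 mm) begins 54 mm behind the grasp point. The pads swing forward as they close: fully open they stand 13 mm farther back than shut.
Start: joints at [-63.656, 4.979, 10.078, 95.1, 0, 90], TCP at [0.244, -0.493, 0.231] pointing down, gripper open.
Joint ranges: [-179.16, 179.16], [-48.56, 103.87], [-65.8, 70.77], [-126.05, 130.52], [-82.76, 87.17], [-180, 180]. Speed limits (degrees/s): [127.2, 127.2, 147.25, 180, 180, 180].

### API

Orientations are given as [roll, pitch, yaw] about the fixed x, y, z axes, in that order (R = Rz(yaw) Ry(pitch) Rx(roll)).
In Python, from workcell import telemetry, optics, order, bot gives the robot as it stands. The module is installed in compiled form; this text tells all that it offers.
- The arm moves only by the shell command python3 -m inch 'ROWS' [FORCE]. ROWS is JSON, a list of rows, each a list of 7 numbers: the shift along the tool's x, y, z in m, then the turn, a rotation vector about the tool's x, y, z in rad, then the closure, from 0 (fully open) to 1 (shut). In form: [[tx, ty, tz, rx, ry, rz, grip], ...]. A call has 1 to 12 rows; each row is the pose to reach, as a shift and turn from the pose commanded when the call began, along the tool's axes at that moment; what a row does not reach only later rows make up. A row lasts 1/12 s, in which the tool goes at most 41.7 mm and 7.16 degrees, less where a joint would pass 70% of its speed; a pose out of reach is approached as far as the arm can. A call with a gripper value outside its range is refused whole. The fingers move at their own pace and stop on an object; FORCE is the grip in N (left out, the last holds). Time passes only in rows, so rows that repeat a pose let the fingers close. It gives the time, the measured TCP pose, the force and the opening at its end, in the units of the state.
- telemetry.get_obs(): the state, without advancing time (a new reading comes with each control period).
- optics.camera(name): name is "scene" or "top" or "wrist"; returns (picture, depth): 384x512x3 uint8, red, green, blue; 384x512 float32, m along the optical axis (not along the pixel's ray), 0 where there is no reading.
- optics.camera_info(name): a dict with "camera_matrix" (3x3 intrinsics, pixels), "k1" (the pictures are not rectified: a ray, as slopes to the right and down, at radius r is drawn at 1 + k1 r^2 times it, then the intrinsics apply), "xyz" and "attitude" of the camera in the world; the wrist camera has in their place "mount" (4x4, takes a point from camera to tool coordinates, whose origin is the TCP and whose axes are the flange's). Camera axes: x right, y down, z forward; pixel columns grow to the right and rows downward; lengths in m; the calibration is good to about 2 mm. A picture is of the moment at which its call begins: read the wrist's pose just before it. camera_info takes no time and is no camera call.
- order.job_done(): hands the job in, once; it reports no verdict.
The state is a dict: "time": time; "q": joint angles; "qd": joint speeds; "joint_efforts": joint torques, N m; "ee_pos": TCP position; "tcp_rot": TCP orientation; "wrist_force": force on the tool from outside, world axes, zero at the start; "torque": the same for the moment, N m; "opening": finger opening in m.
Only numpy, scipy, OpenCV 4.12 (cv2) and the standard library are available. Lean on these libraries where they do the work, as an engineer would, in place of code of your own. Each camera call takes 0.05 s, during which the arm holds its last target. There are 200 camera calls.

### The job

The steel drive socket standing on top of the tilt-out unit belongs in its open bin: without picking anything up, push the socket over the unit's front edge so that it tips and drops into the bin, then push the bin back until it is fully shut with the socket inside. Leave the egg cup, the screwdriver handle and everything else standing where it is.

Things in the scene. Friction and masses are not known exactly. Their poses are not given: they have to be found in the camera images.
- unit: White plastic tilt-out unit, fixed: 160 deep (its x) x 270 wide (its y) x 200 mm high, flat top. Origin: centre of its underside. Its front, with the bin, faces its own -x, roughly to the robot (yaw up to 0.3 rad): the top's front edge is at its x = -80 mm. Socket, egg cup and screwdriver handle stand on top in any order, in a row 70 to 100 mm apart, axes 25 to 35 mm behind the front edge.
- bin (a joint): Angle (rad) of the grey plastic bin (248 wide, 112 deep, front panel 6 thick, 175 high, other walls 130 mm or more), hinged at its lower front edge, a line along the unit's y at its x = -80, z = 10 mm. 0 = shut (panel upright, hard stop); grows as the panel's top tilts out to the robot; starts at 0.45 to 0.6, limit 0.65. It stays where it is left; 2 to 4 N shuts it.
- bin_handle (a point): Middle of the horizontal steel bar handle (120 mm long, along the unit's y, about 10 mm thick) on the bin's front panel; its centre line is 30 mm in front of the panel's outer face. With the bin shut it is at x = -116 mm, z = 170 mm in the unit's frame; as the bin shuts it moves back and up on an arc about the hinge, so a finger that pushes level without rising with it jams by friction.
- bin_floor (a point): Centre of the bin's inner floor; axes turn with the bin (with the bin shut they are the unit's: x to the back, y to the side, z up). The inside spans x from -55 to +53 mm, y from -120 to +120 mm.
- socket: Deep stainless steel drive socket: a plain upright steel cylinder 28 mm in diameter, 65 mm high, with a dark hole in its top and a thin dark band at mid height; about 0.16 kg, loose, standing on the unit's top. Origin at the centre of its underside, z along its axis.
- socket_center (a point): Centre of the socket, 32.5 mm above its underside along its axis.
- egg_cup: White ceramic egg cup on a foot, 48 mm across and 58 mm high, loose, standing on the unit's top; leave alone. Origin at the centre of its underside, z up.
- screwdriver_handle: Purple plastic screwdriver handle standing on its butt end on the unit's top, waisted near the top, 33 mm in diameter, 82 mm high, loose; leave alone. Origin at the centre of its underside, z up.
- blender_jar: Upright glass blender jar on a black collar, 124 mm across and 200 mm high, with a handle at its -y side reaching 102 mm from the axis. It stands loose on the counter and must be left alone; origin at the centre of its underside.
- mug: Blue mug, 82 mm across, 92 mm high. It stands loose on the counter and must be left alone; origin at the centre of its underside.
- sugar_jar: White ceramic jar with a steel cap, 84 mm across, 120 mm high. It stands loose on the counter and must be left alone; origin at the centre of its underside.
- bowl: Terracotta bowl, 130 mm across, 50 mm high. It stands loose on the counter and must be left alone; origin at the centre of its underside.
- salt: Small glass salt jar with a steel cap, 44 mm across, 85 mm high. It stands loose on the counter and must be left alone; origin at the centre of its underside.

How it is judged:
By the outcome, as a careful person would: the job done as asked, in the order asked, and still so for the second after the job is handed in, with the robot touching nothing.
It also fails if it takes over 54 s, if anything falls off the work surface, if the arm or the gripper's body presses on something with over 40 N, if the wrist force passes 120 N, or if a joint passes its speed limit or range.

## Working session

There is one attempt and no reset: what is moved stays moved. The work goes in short steps, Python scripts to look and compute and a shell command to move; the robot and the scene stay as the last step left them, time stands still between calls to the robot, and variables do not carry over. Pictures are saved under pics/ and viewed, about 8 in all and at most 12, crops included, and the job is handed in when it is done.

```bash
mkdir -p pics
cat > h.py <<'E'
import numpy as np, cv2
from scipy.spatial.transform import Rotation as R
from workcell import telemetry, optics, order, bot
def pose(n, obs=None):
    i=optics.camera_info(n)
    if 'mount' in i:
        T=np.eye(4);T[:3,:3]=R.from_euler('xyz',obs['tcp_rot'],degrees=True).as_matrix();T[:3,3]=obs['ee_pos'];T=T@np.array(i['mount'])
    else:
        T=np.eye(4);T[:3,:3]=R.from_euler('xyz',i['attitude'],degrees=True).as_matrix();T[:3,3]=i['xyz']
    return i,T
def cloud(n,depth,obs=None):
    i,T=pose(n,obs);K=np.array(i['camera_matrix']);k=i['k1']
    v,u=np.mgrid[:384,:512]
    p=cv2.undistortPoints(np.stack([u,v],-1).reshape(-1,1,2).astype(float),K,np.array([k,0,0,0.])).reshape(384,512,2)
    P=np.dstack([p*depth[...,None],depth])
    return P@T[:3,:3].T+T[:3,3]
def shot(n,name):
    o=telemetry.get_obs();im,d=optics.camera(n);cv2.imwrite(f'pics/{name}.png',im[...,::-1]);np.savez(f'pics/{name}.npz',im=im,P=cloud(n,d,o),d=d);return im,d,o
E
python3 - <<'E'
from h import *
for n in('scene','top','wrist'): 
    print(optics.camera_info(n)); _,d,o=shot(n,n+'0')
print(o)
a=np.hstack([cv2.imread(f'pics/{n}0.png') for n in('scene','top')])
cv2.imwrite('pics/a.png',cv2.resize(a,(800,300)))
E
```

```text
{'camera_matrix': array([[382.4871169 ,   0.        , 254.73163193],
       [  0.        , 382.4871169 , 188.14325669],
       [  0.        ,   0.        ,   1.        ]]), 'k1': -0.10159018915950896, 'xyz': array([0.25339129, 0.30126874, 1.38788119]), 'attitude': array([-160.4441721 ,   -0.40485293, -138.62150248])}
{'camera_matrix': array([[483.07210487,   0.        , 255.81552158],
       [  0.        , 483.07210487, 190.84870688],
       [  0.        ,   0.        ,   1.        ]]), 'k1': -0.028474736103926333, 'xyz': array([ 0.26469979, -0.027933  ,  1.42346451]), 'attitude': array([-168.66096994,   -0.28258825,  -90.93721433])}
{'camera_matrix': array([[330.14990577,   0.        , 252.69839283],
       [  0.        , 330.14990577, 188.68038053],
       [  0.        ,   0.        ,   1.        ]]), 'k1': 0.006069474213288456, 'mount': array([[-1.46620064e-04, -9.59204986e-01, -2.82711468e-01,
         7.17384957e-02],
       [ 9.99999758e-01, -3.33044101e-04,  6.11356640e-04,
         3.49349226e-04],
       [-6.80571724e-04, -2.82711310e-01,  9.59204802e-01,
        -1.43004485e-01],
       [ 0.00000000e+00,  0.00000000e+00,  0.00000000e+00,
         1.00000000e+00]])}
{'time': 0.1, 'q': array([-6.36565565e+01,  5.00836154e+00,  1.00379257e+01,  9.50980606e+01,
       -1.35839722e-04,  8.99993503e+01]), 'qd': array([ 0.10382396, -0.09732087,  0.10533317, -0.0961014 , -0.00040859,
        0.02917336]), 'joint_efforts': array([-1.16210776e-03, -5.21562874e+01,  4.65653515e+01,  1.59806729e-02,
       -6.67211020e-05,  5.75319888e-06]), 'ee_pos': array([ 0.24397337, -0.49270325,  0.23064042]), 'tcp_rot': array([-1.79931504e+02,  1.35062930e-04,  2.63440934e+01]), 'wrist_force': array([ 0.43177032, -0.16956029, -0.89503792]), 'torque': array([-0.00614938,  0.02162899, -0.03756596]), 'opening': 0.08527252481645381}
```

View pics/scene0.png

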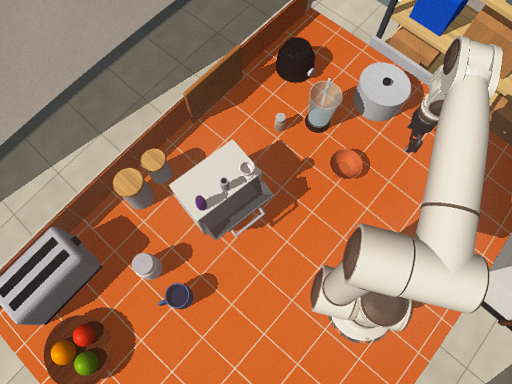

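View pics/top0.png

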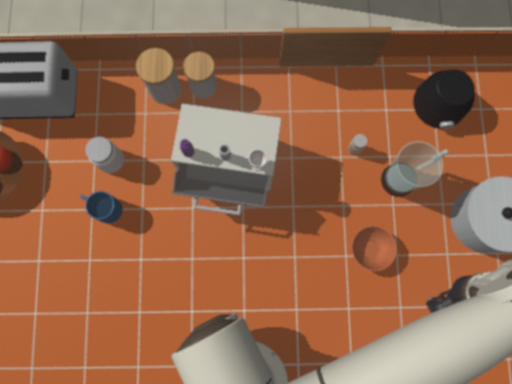

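Both views show the unit, with the screwdriver handle at top-view pixel (187,148), the socket at (224,152), the egg cup at (257,158) and the bar handle from (193,202) to (240,212). The socket stands between the other two.

Run:
```python
from h import *
for n in('top0','scene0'):
    z=np.load(f'pics/{n}.npz');P=z['P'];im=z['im']
    x,y,h=P[...,0],P[...,1],P[...,2]
    reg=(x>.3)&(x<.75)&(y>-.15)&(y<.35)
    hsv=cv2.cvtColor(im,cv2.COLOR_RGB2HSV)
    m=reg&(abs(h-.2)<.006)&(hsv[...,2]>150)&(hsv[...,1]<60)
    mm=cv2.morphologyEx(m.astype(np.uint8),cv2.MORPH_OPEN,np.ones((3,3)))
    nl,l,st,_=cv2.connectedComponentsWithStats(mm);k=1+st[1:,4].argmax();m=l==k
    q=P[m];print(n,m.sum(),'z',np.median(q[:,2]))
    print(cv2.minAreaRect((q[:,:2]*1000).astype(np.float32)), cv2.boxPoints(cv2.minAreaRect((q[:,:2]*1000).astype(np.float32))).round())
    t=(reg&(h>.215)&(h<.32)).astype(np.uint8)
    nl,l,st,_=cv2.connectedComponentsWithStats(t)
    for k in range(1,nl):
        if st[k,4]>8:
            q=P[l==k];top=q[q[:,2]>q[:,2].max()-.008];print(st[k],'col',im[l==k].mean(0).round(),'min',q.min(0).round(3),'max',q.max(0).round(3),'topmean',top.mean(0).round(3))
```

```text
top0 4091 z 0.20102365807072675
((652.78662109375, 38.278663635253906), (269.2832946777344, 161.23509216308594), 80.52474212646484) [[ 551.  -81.]
 [ 710. -108.]
 [ 754.  158.]
 [ 595.  184.]]
[180 139  14  17 193] col [93. 74. 97.] min [0.601 0.121 0.216] max [0.629 0.152 0.288] topmean [0.615 0.137 0.282]
[218 144  12  16 152] col [117. 116. 113.] min [0.591 0.028 0.215] max [0.618 0.055 0.271] topmean [0.605 0.042 0.267]
[248 148  19  20 287] col [148. 142. 138.] min [ 0.561 -0.064  0.222] max [ 0.608 -0.019  0.265] topmean [ 0.586 -0.041  0.26 ]
scene0 2396 z 0.19890811988571633
((649.9415283203125, 40.83821105957031), (271.3788146972656, 158.09521484375), 81.2110366821289) [[ 551.  -81.]
 [ 707. -105.]
 [ 749.  163.]
 [ 593.  187.]]
[239 161  15  16 182] col [181. 168. 164.] min [ 0.557 -0.062  0.22 ] max [ 0.604 -0.017  0.261] topmean [ 0.58  -0.042  0.256]
[219 177  10  14 100] col [124. 117. 116.] min [0.587 0.031 0.216] max [0.614 0.057 0.269] topmean [0.601 0.043 0.264]
[195 196  12  14 130] col [ 96.  63. 104.] min [0.598 0.124 0.215] max [0.625 0.157 0.285] topmean [0.613 0.142 0.28 ]
```

Unit centre is about (0.651, 0.040) with yaw -9.2°. In the unit's frame the socket is at x≈-47 mm, y≈-4 mm, and both neighbours are about 90 mm away. I'll raise, then go over to a point behind the socket, turned to yaw 171° with the fingers nearly closed so they cradle the cylinder.

```bash
python3 -m inch '[[0,0,-0.17,0,0,0,0.84],[0,0,-0.17,0,0,0,0.84],[0,0,-0.17,0,0,0,0.84],[0,0,-0.17,0,0,0,0.84],[0.602,-0.29,-0.17,0,0,-2.521,0.84],[0.602,-0.29,-0.17,0,0,-2.521,0.84],[0.602,-0.29,-0.17,0,0,-2.521,0.84],[0.602,-0.29,-0.17,0,0,-2.521,0.84],[0.602,-0.29,-0.17,0,0,-2.521,0.84],[0.602,-0.29,-0.17,0,0,-2.521,0.84],[0.602,-0.29,-0.17,0,0,-2.521,0.84],[0.602,-0.29,-0.17,0,0,-2.521,0.84]]'
```

```text
time: 1.15
ee_pos: [0.4498, -0.2282, 0.3985]
tcp_rot: [180.0, 0.0, 84.0]
wrist_force: [0.0, -0.6, -0.1]
opening: 0.0137
```

```bash
python3 -m inch '[[0.282,0.1765,0,0,0,-1.515,0.84],[0.282,0.1765,0,0,0,-1.515,0.84],[0.282,0.1765,0,0,0,-1.515,0.84],[0.282,0.1765,0,0,0,-1.515,0.84],[0.282,0.1765,0,0,0,-1.515,0.84],[0.282,0.1765,0,0,0,-1.515,0.84],[0.282,0.1765,0,0,0,-1.515,0.84],[0.282,0.1765,0,0,0,-1.515,0.84],[0.282,0.1765,0,0,0,-1.515,0.84],[0.282,0.1765,0,0,0,-1.515,0.84],[0.282,0.1765,0,0,0,-1.515,0.84],[0.282,0.1765,0,0,0,-1.515,0.84]]' && python3 -m inch '[[0,0,0,0,0,-0.02,0.84],[0,0,0,0,0,-0.02,0.84]]'
python3 - <<'E'
from h import *
im,d,o=shot('wrist','w1');print(o['ee_pos'],o['tcp_rot'],o['q'].round(1))
P=np.load('pics/w1.npz')['P'];h=P[...,2]
t=((h>.215)&(h<.32)).astype(np.uint8)
nl,l,st,_=cv2.connectedComponentsWithStats(t)
for k in range(1,nl):
    if st[k,4]>30:
        q=P[l==k];top=q[q[:,2]>q[:,2].max()-.008];print(st[k],im[l==k].mean(0).round(),q.min(0).round(3),q.max(0).round(3),top.mean(0).round(3))
E
```

```text
time: 2.15
ee_pos: [0.6537, 0.0311, 0.3949]
tcp_rot: [180.0, 0.1, 169.2]
wrist_force: [-0.1, 0.0, -0.6]
opening: 0.0131
time: 2.32
ee_pos: [0.6534, 0.0305, 0.3958]
tcp_rot: [180.0, 0.2, 169.8]
wrist_force: [0.3, -0.0, -0.2]
opening: 0.0138
[0.65341144 0.03054394 0.3957654 ] [179.95435176   0.18013036 169.82105758] [  2.7  36.   70.7 124.5   0.   12.9]
[ 120   80   61   58 2731] [191. 183. 183.] [ 0.559 -0.068  0.224] [ 0.605 -0.021  0.261] [ 0.582 -0.046  0.258]
[ 338   91   57   40 1769] [ 89.  50. 112.] [0.6   0.119 0.215] [0.632 0.148 0.284] [0.616 0.135 0.279]
[236  99  35  36 944] [128. 127. 129.] [0.589 0.025 0.216] [0.617 0.053 0.268] [0.603 0.039 0.266]
```

View pics/w1.png

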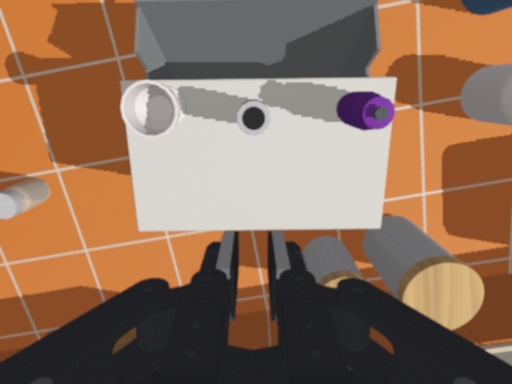

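The wrist view shows the egg cup at (152,108), the socket at (254,118) and the screwdriver handle at (366,110). The fingers are centred on the socket's column, behind it. Lowering behind the socket.

```bash
python3 -m inch '[[0,0,0.04,0,0,0,0.84],[0,0,0.08,0,0,0,0.84],[0,0,0.12,0,0,0,0.84],[0,0,0.15,0,0,0,0.84],[0,0,0.17,0,0,0,0.84],[0,0,0.178,0,0,0,0.84],[0,0,0.182,0,0,0,0.84],[0,0,0.182,0,0,0,0.84],[0,0,0.182,0,0,0,0.84]]'
```

```text
time: 3.12
ee_pos: [0.6545, 0.0305, 0.2162]
tcp_rot: [179.9, 0.3, 169.8]
wrist_force: [0.2, 0.7, 0.8]
opening: 0.014
```

```bash
python3 -m inch '[[0.008,0,0.003,0,0,0,0.84],[0.015,0,0.003,0,0,0,0.84],[0.019,0,0.003,0,0,0,0.84],[0.022,0,0.003,0,0,0,0.84],[0.025,0,0.003,0,0,0,0.84],[0.028,0,0.003,0,0,0,0.84],[0.031,0,0.003,0,0,0,0.84],[0.034,0,0.003,0,0,0,0.84],[0.037,0,0.003,0,0,0,0.84],[0.04,0,0.003,0,0,0,0.84],[0.042,0,0.003,0,0,0,0.84],[0.042,0,0.003,0,0,0,0.84]]'
python3 - <<'E'
from h import *
shot('wrist','w2')
E
```

```text
time: 4.12
ee_pos: [0.6123, 0.038, 0.2111]
tcp_rot: [179.9, 0.2, 169.9]
wrist_force: [1.9, -0.5, 0.8]
opening: 0.0137
```

View pics/w2.png

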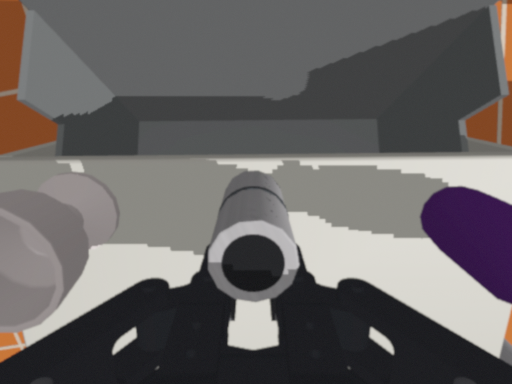

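The socket is upright and cradled between the fingers (base at about row 175, edge at row 157), and the neighbours are clear. I'll keep pushing over the edge.

```bash
python3 -m inch '[[0.003,0,0,0,0,0,0.84],[0.006,0,0,0,0,0,0.84],[0.009,0,0,0,0,0,0.84],[0.012,0,0,0,0,0,0.84],[0.015,0,0,0,0,0,0.84],[0.018,0,0,0,0,0,0.84],[0.021,0,0,0,0,0,0.84],[0.023,0,0,0,0,0,0.84],[0.025,0,0,0,0,0,0.84],[0.027,0,0,0,0,0,0.84],[0.029,0,0,0,0,0,0.84],[0.03,0,0,0,0,0,0.84]]';  python3 - <<'E'
from h import *
shot('wrist','w3')
E
```

```text
time: 5.17
ee_pos: [0.5827, 0.0433, 0.2106]
tcp_rot: [180.0, 0.2, 169.9]
wrist_force: [0.1, 0.2, -0.1]
opening: 0.0138
```

View pics/w3.png

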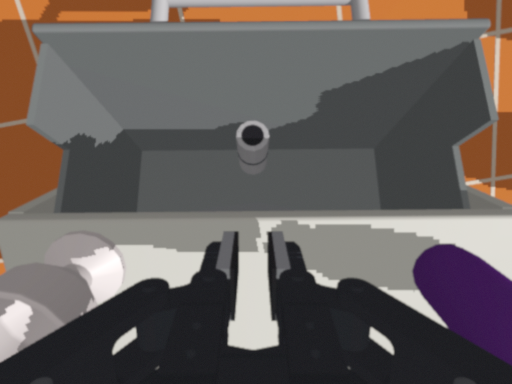

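The socket has dropped and now leans upright inside the bin at (252,140). The egg cup and screwdriver handle are still standing. Next I get the bin angle and handle from this view's depth.

Run:
```python
from h import *
z=np.load('pics/w3.npz');P=z['P'].copy()
th=np.radians(-9.2);ux=np.array([np.cos(th),np.sin(th)]);uy=np.array([-ux[1],ux[0]])
D=P[...,:2]-np.array([.651,.0395]);U=np.dstack([D@ux,D@uy,P[...,2]])
for r in(1,3,23,30,50,80,110): print(r,[U[r,c].round(3) for c in (200,330)])
print('socket',U[125:165:8,252].round(3))
q=U[35:110,160:350].reshape(-1,3);a=np.polyfit(q[:,2],q[:,0],1);print('angle',np.arctan(-a[0]))
z=np.load('pics/top0.npz');D=z['P'][...,:2]-np.array([.651,.0395]);U=np.dstack([D@ux,D@uy,z['P'][...,2]])
print('handle top',[U[206+i,216].round(3) for i in range(-3,5)])
o=telemetry.get_obs();d=o['ee_pos'][:2]-np.array([.651,.0395]);print('tcp',d@ux,d@uy)
```

```text
1 [array([-0.192, -0.037,  0.132]), array([-0.191,  0.041,  0.13 ])]
3 [array([-0.191, -0.038,  0.13 ]), array([-0.19 ,  0.041,  0.13 ])]
23 [array([-0.175, -0.035,  0.157]), array([-0.174,  0.036,  0.157])]
30 [array([-0.172, -0.035,  0.158]), array([-0.171,  0.036,  0.157])]
50 [array([-0.163, -0.037,  0.145]), array([-0.162,  0.039,  0.143])]
80 [array([-0.147, -0.042,  0.119]), array([-0.146,  0.046,  0.117])]
110 [array([-0.126, -0.049,  0.085]), array([-0.124,  0.055,  0.082])]
socket [[-0.112 -0.008  0.071]
 [-0.106 -0.008  0.076]
 [-0.1   -0.008  0.08 ]
 [-0.094 -0.008  0.083]
 [-0.084 -0.008  0.069]]
angle 0.37857232375294697
handle top [array([-0.141,  0.018,  0.002]), array([-0.145,  0.017,  0.004]), array([-0.146,  0.018, -0.007]), array([-0.15 ,  0.017, -0.001]), array([-0.153,  0.016, -0.   ]), array([-0.178,  0.001,  0.145]), array([-0.18 ,  0.001,  0.144]), array([-0.183,  0.   ,  0.143])]
tcp -0.06801633320220564 -0.007225707747104418
```

```bash
python3 -m inch '[[0,0,-0.04,0,0,0,0.84],[0,0,-0.08,0,0,0,0.84],[0.04,0,-0.08,0,0,0,0.84],[0.08,0,-0.08,0,0,0,0.84],[0.12,0,-0.08,0,0,0,0.84],[0.16,0,-0.08,0,0,0,0.84],[0.165,0,-0.06,0,0,0,0.84],[0.165,0,-0.02,0,0,0,0.84],[0.165,0,0.02,0,0,0,0.84],[0.165,0,0.06,0,0,0,0.84],[0.165,0,0.09,0,0,0,0.84],[0.165,0,0.098,0,0,0,0.84]]'; python3 -m inch '[[0,0,0,0,0,0,0.84],[0,0,0,0,0,0,0.84]]';  python3 - <<'E'
from h import *
im,_,_=shot('scene','s4');a=im[110:270,140:320,::-1];t,_,_=shot('top','t4')
b=t[90:250,140:320,::-1];cv2.imwrite('pics/c4.png',cv2.resize(np.hstack([a,b]),(800,356)))
E
```

```text
time: 6.22
ee_pos: [0.4186, 0.0717, 0.1075]
tcp_rot: [-179.9, -0.1, 169.9]
wrist_force: [-0.2, 0.4, -0.2]
opening: 0.0136
time: 6.38
ee_pos: [0.4215, 0.0721, 0.1137]
tcp_rot: [179.9, 0.3, 169.9]
wrist_force: [0.5, -0.2, 0.8]
opening: 0.0138
```

View pics/c4.png

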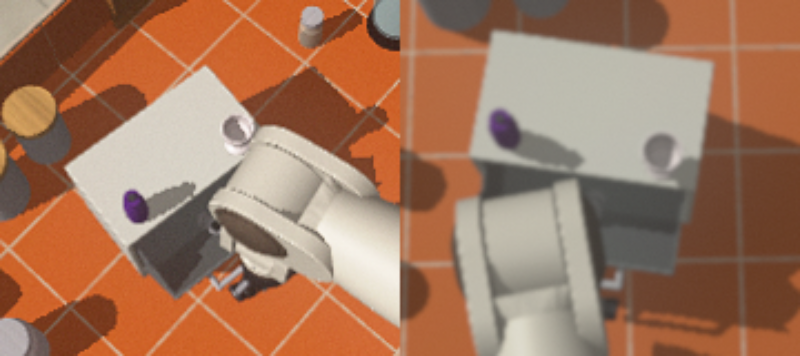

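The hand is in front of the handle and everything still stands. Now I push the bar back and up along its arc.

```bash
python3 -m inch '[[-0.01,0,0,0,0,0,0.84],[-0.018,0,0,0,0,0,0.84],[-0.023,0,0,0,0,0,0.84],[-0.027,0,-0.001,0,0,0,0.84],[-0.031,0,-0.004,0,0,0,0.84],[-0.035,0,-0.008,0,0,0,0.84],[-0.0405,0,-0.012,0,0,0,0.84],[-0.044,0,-0.014,0,0,0,0.84],[-0.047,0,-0.017,0,0,0,0.84],[-0.051,0,-0.019,0,0,0,0.84],[-0.054,0,-0.021,0,0,0,0.84]]' && python3 -m inch '[[-0.004,0,-0.002,0,0,0,0.84],[-0.008,0,-0.004,0,0,0,0.84],[-0.012,0,-0.006,0,0,0,0.84],[-0.015,0,-0.008,0,0,0,0.84],[-0.019,0,-0.0095,0,0,0,0.84],[-0.023,0,-0.011,0,0,0,0.84],[-0.027,0,-0.0125,0,0,0,0.84],[-0.03,0,-0.014,0,0,0,0.84],[-0.034,0,-0.015,0,0,0,0.84],[-0.038,0,-0.016,0,0,0,0.84]]'
python3 - <<'E'
from h import *
im,d,o=shot('wrist','w5');print(o['wrist_force'],o['ee_pos'])
E
```

```text
time: 7.4
ee_pos: [0.4746, 0.0625, 0.1336]
tcp_rot: [180.0, 0.2, 169.9]
wrist_force: [-2.0, 1.7, -0.0]
opening: 0.0135
time: 8.23
ee_pos: [0.5118, 0.0559, 0.1497]
tcp_rot: [179.9, 0.2, 169.9]
wrist_force: [0.4, 0.9, 0.3]
opening: 0.0137
[0.37132194 0.93823683 0.32349583] [0.51184997 0.05587969 0.14966002]
```

View pics/w5.png

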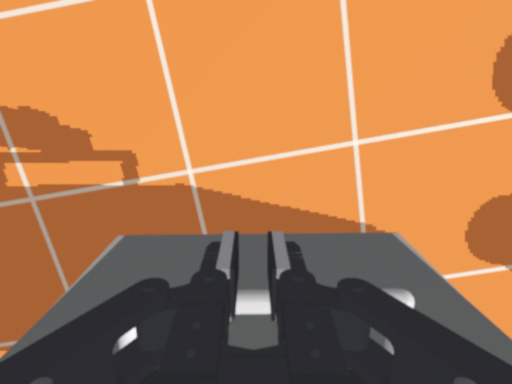

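The panel fills the lower part of the frame and the bar is behind the fingers at (252,300). The bar is close to shut, so I press on in small steps and watch the force.

```bash
python3 -m inch '[[-0.003,0,-0.001,0,0,0,0.84],[-0.006,0,-0.0015,0,0,0,0.84],[-0.008,0,-0.002,0,0,0,0.84],[-0.008,0,-0.002,0,0,0,0.84]]'; python3 -m inch '[[-0.002,0,0,0,0,0,0.84],[-0.002,0,0,0,0,0,0.84]]'; python3 -m inch '[[-0.002,0,0,0,0,0,0.84],[-0.002,0,0,0,0,0,0.84]]'
```

```text
time: 8.62
ee_pos: [0.5197, 0.0545, 0.1516]
tcp_rot: [179.9, 0.2, 169.9]
wrist_force: [0.2, -0.1, -0.5]
opening: 0.0134
time: 8.78
ee_pos: [0.5203, 0.0544, 0.1515]
tcp_rot: [179.9, 0.1, 170.0]
wrist_force: [-6.1, 1.4, 2.7]
opening: 0.0137
time: 8.95
ee_pos: [0.5205, 0.0543, 0.1515]
tcp_rot: [179.9, -0.1, 170.0]
wrist_force: [-17.3, 2.2, 7.4]
opening: 0.0136
```

It hit a hard stop: 17 N, with the finger at unit x≈-0.131, so the bar is at -0.115. I back off and look.

```bash
python3 -m inch '[[0.006,0,0,0,0,0,0.84],[0.02,0,0,0,0,0,0.84],[0.05,0,0,0,0,0,0.84],[0.08,0,0,0,0,0,0.84],[0.1,0,-0.03,0,0,0,0.84],[0.1,0,-0.07,0,0,0,0.84],[0.1,0,-0.11,0,0,0,0.84],[0.1,0,-0.15,0,0,0,0.84],[0.1,0,-0.18,0,0,0,0.84],[0.1,0,-0.18,0,0,0,0.84]]'; python3 -m inch '[[0,0.03,0,0,0,0,0.84],[0,0.07,0,0,0,0,0.84],[0,0.11,0,0,0,0,0.84],[0,0.15,0,0,0,0,0.84],[0,0.19,0,0,0,0,0.84],[0,0.23,0,0,0,0,0.84],[0,0.26,0,0,0,0,0.84],[0,0.26,0,0,0,0,0.84],[0,0.26,0,0,0,0,0.84]]'
python3 - <<'E'
from h import *
im,_,_=shot('top','t6')
P=np.load('pics/t6.npz')['P'];h=P[...,2]
th=np.radians(-9.2);ux=np.array([np.cos(th),np.sin(th)]);uy=np.array([-ux[1],ux[0]])
D=P[...,:2]-np.array([.651,.0395]);U=np.dstack([D@ux,D@uy,h])
def med(x0,x1,z0,z1,y=.11):
    m=(U[...,0]>x0)&(U[...,0]<x1)&(abs(U[...,1])<y)&(h>z0)&(h<z1);return m.sum(),np.median(U[m],0).round(3) if m.any() else 0
print('bar',med(-.22,-.1,.1,.19,.05),'range');
m=(U[...,0]>-.3)&(U[...,0]<-.09)&(abs(U[...,1])<.12)&(h>.1)&(h<.195);print(U[m].round(3)[:40])
t=((P[...,0]>.3)&(P[...,0]<.75)&(P[...,1]>-.15)&(P[...,1]<.35)&(h>.215)&(h<.32)).astype(np.uint8)
nl,l,st,_=cv2.connectedComponentsWithStats(t)
for k in range(1,nl):
    if st[k,4]>30:
        q=P[l==k];top=q[q[:,2]>q[:,2].max()-.008];print(st[k],im[l==k].mean(0).round(),q.max(0).round(3),top.mean(0).round(3))
s,_,_=shot('scene','s6')
cv2.imwrite('pics/c6.png',np.hstack([cv2.resize(im[80:280,120:320,::-1],(400,400)),cv2.resize(s[100:300,120:320,::-1],(400,400))]))
E
```

```text
time: 9.78
ee_pos: [0.4249, 0.0714, 0.3373]
tcp_rot: [179.8, 0.7, 169.9]
wrist_force: [1.3, -0.5, 0.6]
opening: 0.0139
time: 10.53
ee_pos: [0.4695, 0.3287, 0.33]
tcp_rot: [-180.0, 0.1, 170.1]
wrist_force: [-0.1, -0.2, 0.4]
opening: 0.0135
bar (np.int64(145), array([-0.115,  0.   ,  0.175])) range
[[-0.092  0.064  0.176]
 [-0.091  0.061  0.175]
 [-0.09   0.059  0.174]
 [-0.09   0.056  0.175]
 [-0.094  0.063  0.177]
 [-0.094  0.061  0.176]
 [-0.092  0.059  0.172]
 [-0.092  0.056  0.17 ]
 [-0.097  0.063  0.175]
 [-0.096  0.06   0.176]
 [-0.096  0.058  0.175]
 [-0.095  0.055  0.173]
 [-0.1    0.062  0.178]
 [-0.099  0.06   0.177]
 [-0.099  0.057  0.175]
 [-0.098  0.055  0.173]
 [-0.102  0.062  0.174]
 [-0.102  0.06   0.174]
 [-0.101  0.057  0.172]
 [-0.105  0.064  0.174]
 [-0.106  0.061  0.179]
 [-0.105  0.059  0.176]
 [-0.103  0.057  0.172]
 [-0.108  0.064  0.176]
 [-0.107  0.062  0.173]
 [-0.107  0.059  0.175]
 [-0.106  0.056  0.174]
 [-0.09  -0.057  0.176]
 [-0.111  0.063  0.176]
 [-0.11   0.061  0.175]
 [-0.109  0.059  0.171]
 [-0.109  0.056  0.173]
 [-0.093 -0.057  0.176]
 [-0.093 -0.06   0.179]
 [-0.093 -0.063  0.18 ]
 [-0.091 -0.065  0.171]
 [-0.114  0.062  0.181]
 [-0.113  0.06   0.175]
 [-0.112  0.058  0.172]
 [-0.113  0.055  0.177]]
[180 139  14  18 192] [95. 76. 99.] [0.629 0.151 0.287] [0.616 0.138 0.282]
[248 148  19  20 288] [152. 145. 141.] [ 0.607 -0.019  0.263] [ 0.584 -0.043  0.258]
```

View pics/c6.png

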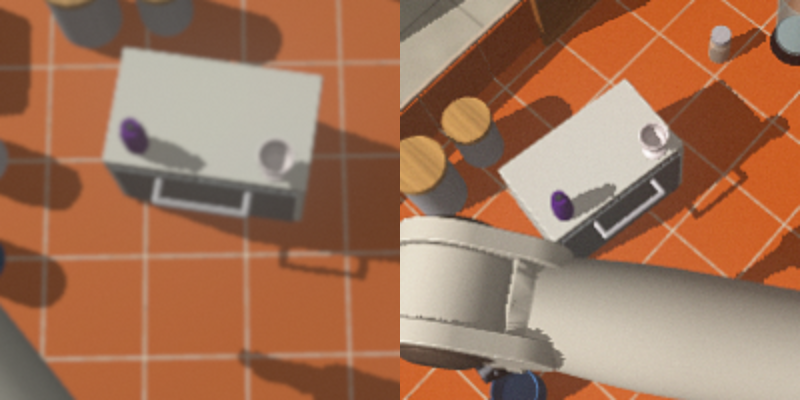

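The bin is shut: the bar is at x=-0.115 with its top at z=0.175, matching the shut position. The egg cup and screwdriver handle stand where they were, and the arm is clear.

```bash
python3 -c "
from workcell import order
print(order.job_done())"
```

```text
the job is handed in; nothing more can be done
None
```

I pushed the socket over the unit's front edge with the nearly closed fingers. It tipped into the bin, and the wrist view showed it inside. I then pushed the bar handle back and up along its arc to the hard stop and backed away. The job was handed in at about 10.6 s.

**Last checks:**
- **Bin:** the bar is at unit x ≈ -115 mm with its top at z ≈ 175 mm, which matches shut. The wrist force reached about 19 N at the stop.
- **Egg cup and screwdriver handle:** both stand within about 2 mm of their first measurement in the same camera.
- **Counter objects:** I didn't re-measure them. The arm stayed well clear of them.
- **Socket:** I last saw it before the bin shut, because it can't be seen inside a closed bin.

No check failed. The one disagreement was the bin's starting angle: a rough line fit of the panel gave 0.38 rad, but the handle and panel-top positions gave about 0.52, so I used 0.52.

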